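Third hand: clear the jig and press the stop block on its sprung fence

TASK

Hold the scraper and wipe the four tile chips off the grey board of the jig (not with the fingers, and before moving the wooden block), then stand the scraper on the shelf, off the board. Then take the wooden stop block, lay it flat on the board and press one long side squarely against the sprung fence, its ends in line with the fence's ends, until the fence is about halfway in (about 8 N, never to the end of its travel). Finish while still holding it pressed there, steadily, so that I can put in the screws, and leave the other things on the shelf where they are.

Things in the scene. Friction and masses are not known exactly. Their poses are not given: they have to be found in the camera images.
- jig: fixing jig, fixed to the shelf; its place and yaw vary. Origin at shelf level under the middle of the fence's front face when the fence is free; x points square into the fence (the pressing direction), y along the fence, z up. Grey board, 4 mm thick, in front of the fence: x from -150 to 0 mm, y from -100 to 100 mm (and a 150 mm wide foot under the fence and housing). Behind the fence a dark steel housing: x from 28 to 78 mm, y from -75 to 75 mm, top at 40 mm
- fence (a joint): the sprung fence: an aluminium bar 120 mm long (along the jig's y, centred on y = 0), 8 mm thick, from 6 to 28 mm above the shelf. Value: how far it is pushed in along the jig's x, 0 free to 0.016 m fully in; the spring takes 1 N per mm (8 N at halfway), no preload, and it comes back when let go
- fence_face (a point): middle of the front face of the sprung fence, 17 mm above the shelf; moves with the fence, axes as the jig's
- block: wooden stop block: base 70 mm (its x) by 120 mm (its y) by 18 mm thick, with an upright rib in the middle to grip it by: 56 mm along x, 24 mm thick along y, from 18 to 62 mm above the underside. Four dark screw holes in the base. The same both ways round. About 0.16 kg (varies). Origin at the centre of the underside, z up. It starts flat on the shelf, on the jig's left or right
- scraper: grey plastic scraper block, standing on its edge: blade 120 mm long along its x, 14 mm thick along y, 28 mm high; on top a handle 60 mm along x, 24 mm thick along y, from 28 to 72 mm above the underside. 0.12 kg. Origin at the centre of the underside, z up. It starts on the shelf, on the other side of the jig from the block
- chip0: a chip of broken terracotta tile, about 25 x 20 mm and 9 mm thick, 12 g; origin at the centre of its underside. It lies loose on the jig's board at the start
- chip1: a chip of broken terracotta tile, about 25 x 20 mm and 9 mm thick, 12 g; origin at the centre of its underside. It lies loose on the jig's board at the start
- chip2: a chip of broken terracotta tile, about 25 x 20 mm and 9 mm thick, 12 g; origin at the centre of its underside. It lies loose on the jig's board at the start
- chip3: a chip of broken terracotta tile, about 25 x 20 mm and 9 mm thick, 12 g; origin at the centre of its underside. It lies loose on the jig's board at the start
- tongs: bystander: steel tongs, 245 mm long, lying on the shelf on the right; origin at the middle, at shelf level
- mug: bystander: white mug, 80 mm wide and 95 mm high, beyond the jig on the left; origin at the centre of the underside
- jar: bystander: closed amber glass jar, 70 mm wide and 110 mm high, beyond the jig on the right; origin at the centre of the underside
- screwdriver: bystander: black-handled screwdriver, 200 mm long, lying across between robot and jig; origin at its middle, on the shelf
- dish: bystander: small white dish, 90 mm wide and 30 mm high, behind the jig on the right; origin at the centre of the underside
Mind the look-alikes: they are no part of the job. What is shaped like the block but red is not meant.

How it is judged:
By the outcome, as a careful person would: the job done as asked, in the order asked, and still so for the second after the job is handed in, while the arm keeps its last pose, push and grip.
It also fails if it takes over 72 s, if anything falls off the work surface, if the arm or the gripper's body presses on something with over 40 N, if the wrist force passes 120 N, or if a joint passes its speed limit or range.

ROBOT

A 7-joint arm with a two-finger parallel gripper is mounted at the origin on the work surface. World frame = base frame: x ahead of the robot, y to its left, z up, the work surface at z = 0. Lengths are in mm, angles in rad, forces in N, time in s.
With the tool pointing down it reaches from about 400 to 875 mm from the base axis. Payload 4.4 kg.
Tool frame: the origin (TCP) lies between the finger pads; the fingertips stand 25 mm ahead of it and the grasp point (between the pads) lies 6 mm ahead of it; z points along the fingers, y is the direction in which the jaws open and shut (so a half turn about z gives the same grasp; the last joint's range is limited). The gripper opens to 85 mm and grips with 20 to 120 N. Pads are 22 mm wide; open, the fingers measure 114 mm over their backs; the gripper's body (76 mm by 85 mm) begins 54 mm behind the grasp point. The pads swing forward as they close: fully open they stand 13 mm farther back than shut.
Start: joints at [1.194, 0.628, 0.038, 1.517, -0.027, 0.996, -0.02], TCP at [198.81, -618.863, 256.313] pointing down, gripper open.
Joint ranges: [-3.06, 3.06], [-0.37, 2.12], [-1.25, 1.32], [0.18, 2.47], [-1.1, 4.24], [0.23, 1.98], [-2.94, 2.94]. Speed limits (rad/s): [2.57, 2.57, 3.14, 3.14, 3.14, 3.14, 3.14].

INTERFACE

Orientations are given as a unit quaternion [x, y, z, w].
In Python, from cell import * gives the robot as it stands.
- The arm moves only by the shell command python3 -m creep 'ROWS' [OPENING]. ROWS is JSON, a list of rows, each a list of 4 numbers: the shift along the tool's x, y, z in units of 40 mm (1.0 is 40 mm), then the turn about the tool's z in units of 5 degrees (1.0 is 5 degrees). In form: [[x, y, z, yaw], ...]. A call has 1 to 5 rows; each row shifts and turns the commanded pose from where the row before left it, along the tool's axes as they then stand; what a row does not reach is not made up. A row lasts 1/12 s, in which the tool goes at most 41.7 mm and 7.16 degrees, less where a joint would pass 70% of its speed; a pose out of reach is approached as far as the arm can. A call is refused whole if a number of a shift passes 1 or a number of a turn 1, either way. A call with a gripper value outside its range is refused whole. OPENING is the opening, from -1 (shut) to 1 (fully open), set as the call begins (- or left out, the last holds). The fingers move at their own pace and stop on an object; the grip force is fixed at half the most. Time passes only in rows, so rows that do not move let the fingers close. It gives the time, the measured TCP pose, the force and the opening at its end, in the units of the state.
- sense(): the state, without advancing time (a new reading comes with each control period).
- grab_frame(name): name is "scene" or "top" or "wrist"; returns the picture (480x640x3 uint8, blue, green, red); there is no depth.
- camera_info(name): a dict with "mtx" (3x3 intrinsics, pixels), "distortion" ([k1, k2, p1, p2, k3] as OpenCV has them; the pictures are not rectified), "T" (4x4, takes a point from camera to world coordinates). Camera axes: x right, y up, looking along -z (the intrinsics and any distortion apply to the point x, -y, -z); pixel columns grow to the right and rows downward; lengths in mm; the calibration is good to about 2 mm. A picture is of the moment at which its call begins: read the wrist's pose just before it. camera_info takes no time and is no camera call; for the wrist camera it gives the pose at the moment of the call.
- sign_off(): hands the job in, once; it reports no verdict.
Trained networks look in the newest picture that a camera, given by its name, has taken for a name from the list of things; names that differ only in an ending like _2 or _b are one class to them, and where a whole thing is asked for, a point or a joint stands for the part that bears it (a point fixed in the world has none). Each returns a list of dicts, best first, with "p" (0 to 1); they miss things now and then, are a little off and sometimes report something else, mostly with a low value. They report only what shows in the picture. A call takes as long as a camera call. They do not tell look-alikes from the thing itself.
- regions_of(camera, name): "pixels" (480x640 bool, what is visible of it) and "extent" ([left, top, right, bottom] in pixels, round what is visible of it).
The state is a dict: "time_s": time; "joint_pos": joint angles; "joint_vel": joint speeds; "tau": joint torques, N m; "tcp_pos": TCP position; "ee_rot": TCP orientation; "wrist_force": force on the tool from outside, world axes, zero at the start; "ft_torque": the same for the moment, N m; "opening": finger opening in mm.
Only numpy, scipy, OpenCV 4.12 (cv2) and the standard library are available. Lean on these libraries where they do the work, as an engineer would, in place of code of your own. Each camera call takes 0.05 s, during which the arm holds its last target.

## Working session

There is one attempt and no reset: what is moved stays moved. The work goes in short steps, Python scripts to look and compute and a shell command to move; the robot and the scene stay as the last step left them, time stands still between calls to the robot, and variables do not carry over. Pictures are saved under pics/ and viewed, and the job is handed in when it is done.

```bash
ls -la; mkdir -p pics; python3 - <<'E'
from cell import *
import cv2
s=sense(); print(s)
for n in ["scene","top","wrist"]:
    im=grab_frame(n); cv2.imwrite(f"pics/a_{n}.png",im)
    c=camera_info(n); print(n,c)
E
```

```text
total 12
drwxr-xr-x  3 agent agent 4096 Dec  6 23:39 .
drwxr-xr-x 23 root  root  4096 Dec  6 23:39 ..
drwxr-xr-x  2 agent agent 4096 Dec  6 23:39 pics
{'time_s': 0.0, 'joint_pos': array([ 1.19420785,  0.62934083,  0.03843797,  1.51839485, -0.0270077 ,
        0.99628803, -0.02001567]), 'joint_vel': array([-2.67640166e-03,  1.06478533e-03, -1.08601880e-03,  3.82070287e-04,
       -2.09660803e-05,  9.02262259e-04, -2.07600544e-04]), 'tau': array([ 2.09529176e-04, -5.63409448e+01,  1.22637179e+00, -1.93450445e+01,
        1.09927385e-02,  1.05516566e-02,  1.32336083e-05]), 'tcp_pos': array([ 198.6279092 , -618.28982457,  255.38381506]), 'ee_rot': array([ 9.87951474e-01,  1.54761010e-01, -1.56320419e-04, -9.43758132e-04]), 'wrist_force': array([ 0.87912237, -0.14178129, -0.40210212]), 'ft_torque': array([ 0.0083683 ,  0.03687217, -0.00795972]), 'opening': 85.0848420900321}
scene {'mtx': array([[550.65677667,   0.        , 317.62699438],
       [  0.        , 550.65677667, 243.38447389],
       [  0.        ,   0.        ,   1.        ]]), 'distortion': array([0.01940797, 0.        , 0.  
[... 881 characters left out ...]
10415958e+03],
       [ 0.00000000e+00,  0.00000000e+00,  0.00000000e+00,
         1.00000000e+00]])}
wrist {'mtx': array([[338.70617898,   0.        , 324.60044142],
       [  0.        , 338.70617898, 239.58472613],
       [  0.        ,   0.        ,   1.        ]]), 'distortion': array([-0.0503236,  0.       ,  0.       ,  0.       ,  0.       ]), 'T': array([[ 3.05502909e-01,  9.06142310e-01,  2.92530489e-01,
         2.73789581e+02],
       [-9.52189641e-01,  2.91273680e-01,  9.21657770e-02,
        -5.94129322e+02],
       [-1.69112196e-03, -3.06701414e-01,  9.51804278e-01,
         3.72974049e+02],
       [ 0.00000000e+00,  0.00000000e+00,  0.00000000e+00,
         1.00000000e+00]])}
```

View pics/a_top.png

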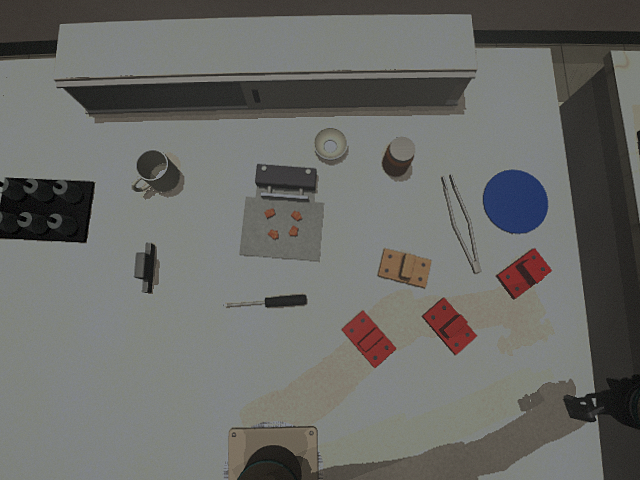

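View pics/a_scene.png

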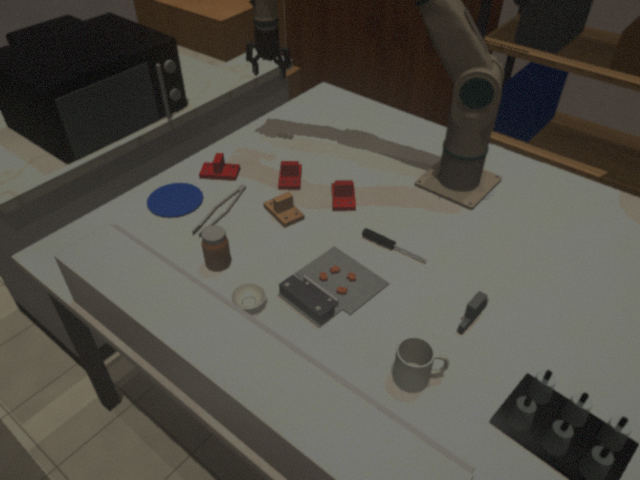

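View pics/a_wrist.png

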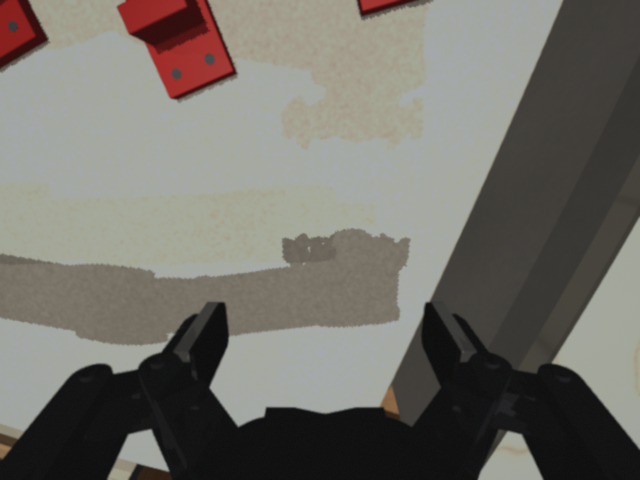

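```bash
cat > h.py <<'E'
from cell import *
import numpy as np, cv2
from scipy.optimize import minimize
from scipy.spatial.transform import Rotation as R
def proj(ci,P):
    P=np.atleast_2d(np.asarray(P,float)); T=np.array(ci["T"])
    Pc=(P-T[:3,3])@T[:3,:3]; Pc=Pc*[1,-1,-1]
    return cv2.projectPoints(Pc.reshape(-1,1,3),np.zeros(3),np.zeros(3),ci["mtx"],np.array(ci["distortion"]))[0].reshape(-1,2)
def ray(ci,px,z):
    px=np.atleast_2d(np.asarray(px,float))
    u=cv2.undistortPoints(px.reshape(-1,1,2),ci["mtx"],np.array(ci["distortion"])).reshape(-1,2)
    d=np.c_[u[:,0],-u[:,1],-np.ones(len(u))]@np.array(ci["T"])[:3,:3].T
    o=np.array(ci["T"])[:3,3]
    return o+d*((z-o[2])/d[:,2])[:,None]
BOX={"scraper":[(-60,60,-7,7,0,28),(-30,30,-12,12,28,72)],
"block":[(-35,35,-60,60,0,18),(-28,28,-12,12,18,62)],
"jigboard":[(-150,0,-100,100,0,4)],
"fence":[(0,8,-60,60,6,28)],
"housing":[(28,78,-75,75,0,40)]}
def corners(b):
    return np.array([[b[i],b[2+j],b[4+k]] for i in(0,1) for j in(0,1) for k in(0,1)],float)
def pose(x,y,yaw,P,z=0):
    c,s=np.cos(yaw),np.sin(yaw); P=np.atleast_2d(P)
    return np.c_[x+c*P[:,0]-s*P[:,1],y+s*P[:,0]+c*P[:,1],P[:,2]+z]
S=8
def render(ci,boxes,p,z=0,shape=(480,640)):
    m=np.zeros(shape,np.uint8)
    for b in boxes:
        q=proj(ci,pose(*p,corners(b),z))
        h=cv2.convexHull(q.astype(np.float32))
        cv2.fillConvexPoly(m,np.round(h*256).astype(np.int32),255,cv2.LINE_AA,8)
    return m/255.
def fit(views,boxes,p0,z=0):
    # views: list of (ci,mask)
    def cost(v):
        c=0
        for ci,m in views:
            r=render(ci,boxes,(v[0],v[1],v[2]/100),z); M=m.astype(float)
            c+=1-np.minimum(r,M).sum()/np.maximum(r,M).sum()
        return c
    best=None
    for dy in (-.3,0,.3):
        x0=np.array([p0[0],p0[1],(p0[2]+dy)*100])
        r=minimize(cost,x0,method="Nelder-Mead",options=dict(initial_simplex=x0+np.array([[0,0,0],[15,0,0],[0,15,0],[0,0,15]]),xatol=.05,fatol=1e-5,maxiter=400))
        if best is None or r.fun<best.fun: best=r
    return best.x[0],best.x[1],best.x[2]/100,best.fun/len(views)
E
python3 - <<'E'
from h import *
import pickle
D={}
for cam in ["top","scene"]:
    im=grab_frame(cam); D[cam,'im']=im; D[cam,'ci']=camera_info(cam)
    for n in ["scraper","block","jig","chip0"]:
        r=regions_of(cam,n); D[cam,n]=r
        for d in r:
            ys,xs=np.nonzero(d["pixels"]); w=ray(D[cam,'ci'],[[xs.mean(),ys.mean()]],5)[0]
            print(cam,n,round(d["p"],2),[round(e) for e in d["extent"]],len(xs),w.round())
pickle.dump(D,open("D0.pkl","wb"))
print(sense()["time_s"])
E
```

```text
top scraper 0.77 [133, 244, 156, 296] 755 [488. 315.   5.]
top scraper 0.35 [264, 211, 276, 217] 53 [614.   6.   5.]
top block 0.94 [494, 250, 550, 298] 1481 [ 447. -625.    5.]
top block 0.86 [341, 312, 395, 369] 1485 [ 299. -230.    5.]
top block 0.77 [422, 300, 475, 355] 1618 [ 324. -428.    5.]
top block 0.73 [260, 188, 313, 202] 319 [660. -31.   5.]
top block 0.57 [380, 249, 433, 288] 1424 [ 469. -326.    5.]
top jig 0.79 [234, 165, 328, 261] 6462 [610. -29.   5.]
top jig 0.48 [313, 128, 348, 163] 926 [ 799. -153.    5.]
top chip0 0.37 [292, 213, 304, 220] 68 [606. -62.   5.]
scene scraper 0.88 [461, 290, 487, 336] 570 [463. 295.   5.]
scene block 0.73 [262, 194, 306, 225] 813 [ 464. -328.    5.]
scene block 0.66 [278, 162, 303, 188] 610 [ 320. -433.    5.]
scene block 0.65 [199, 153, 239, 182] 785 [ 439. -633.    5.]
scene block 0.58 [330, 183, 351, 208] 671 [ 295. -233.    5.]
scene jig 0.95 [279, 246, 388, 326] 4651 [624. -26.   5.]
scene chip0 0.55 [333, 288, 349, 293] 68 [614.   4.   5.]
scene chip0 0.49 [347, 274, 356, 283] 60 [560.  -4.   5.]
0.65
```

```bash
python3 - <<'E'
from h import *
import pickle
D=pickle.load(open("D0.pkl","rb"))
ct,cs=D["top","ci"],D["scene","ci"]
mt=D["top","scraper"][0]["pixels"]; ms=D["scene","scraper"][0]["pixels"]
mbt=D["top","block"][4]["pixels"]; mbs=D["scene","block"][0]["pixels"]
jt=D["top","jig"][0]["pixels"]; js=D["scene","jig"][0]["pixels"]
J=[(-150,0,-100,100,0,4),(0,78,-75,75,0,4),(28,78,-75,75,0,40),(0,8,-60,60,6,28)]
for nm,v,b,p0 in [("scraper",[(ct,mt),(cs,ms)],BOX["scraper"],(475,300,0)),("block",[(ct,mbt),(cs,mbs)],BOX["block"],(467,-327,1.5)),("jig",[(ct,jt),(cs,js)],J,(670,-30,0))]:
    print(nm,np.round(fit(v,b,p0),3)); 
    print('  top only',np.round(fit(v[:1],b,p0),3)); print('  scene only',np.round(fit(v[1:],b,p0),3))
for cam,ci in [("top",ct),("scene",cs)]:
    hsv=cv2.cvtColor(D[cam,'im'],cv2.COLOR_BGR2HSV)
    m=((hsv[...,0]<14)&(hsv[...,1]>110)&D[cam,"jig"][0]["pixels"]).astype(np.uint8)
    n,l,st,c=cv2.connectedComponentsWithStats(m)
    for i in range(1,n):
        if st[i,4]>20: print(cam,c[i].round(),st[i,4],ray(ci,[c[i]],9)[0].round())
im=D["top","im"][140:330,110:450]; cv2.imwrite("pics/b_top.png",cv2.resize(im,None,fx=2.3,fy=2.3,interpolation=cv2.INTER_CUBIC))
im=D["scene","im"][170:400,180:520]; cv2.imwrite("pics/b_scene.png",cv2.resize(im,None,fx=2.3,fy=2.3,interpolation=cv2.INTER_CUBIC))
E
```

```text
scraper [ 4.83675e+02  3.02858e+02 -5.00000e-03  1.37000e-01]
  top only [ 4.83619e+02  3.03351e+02 -3.50000e-02  1.10000e-01]
  scene only [4.84002e+02 3.03037e+02 8.00000e-03 1.50000e-01]
block [ 4.69063e+02 -3.25722e+02  2.82900e+00  1.13000e-01]
  top only [ 4.68993e+02 -3.23762e+02  2.86900e+00  9.50000e-02]
  scene only [ 4.69321e+02 -3.25891e+02  2.79900e+00  1.25000e-01]
jig [ 6.52744e+02 -3.35000e+01 -1.07000e-01  8.50000e-02]
  top only [ 6.49967e+02 -3.32110e+01 -1.07000e-01  7.70000e-02]
  scene only [ 6.53971e+02 -3.37030e+01 -1.05000e-01  8.50000e-02]
```

```bash
ls pics
```

```text
a_scene.png
a_top.png
a_wrist.png
b_scene.png
b_top.png
```

View pics/b_top.png

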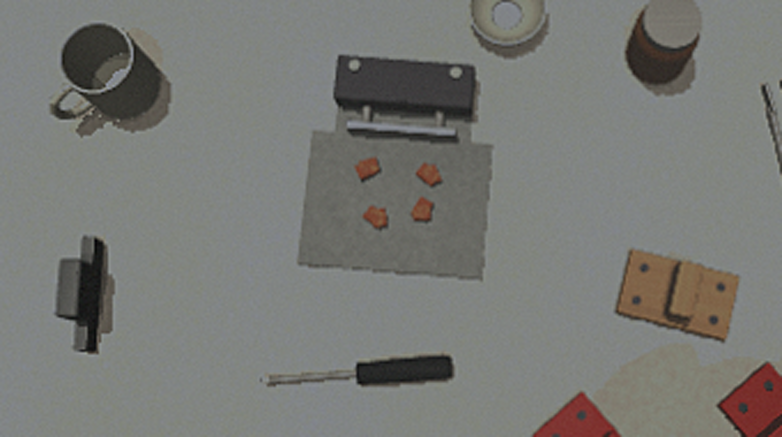

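View pics/b_scene.png

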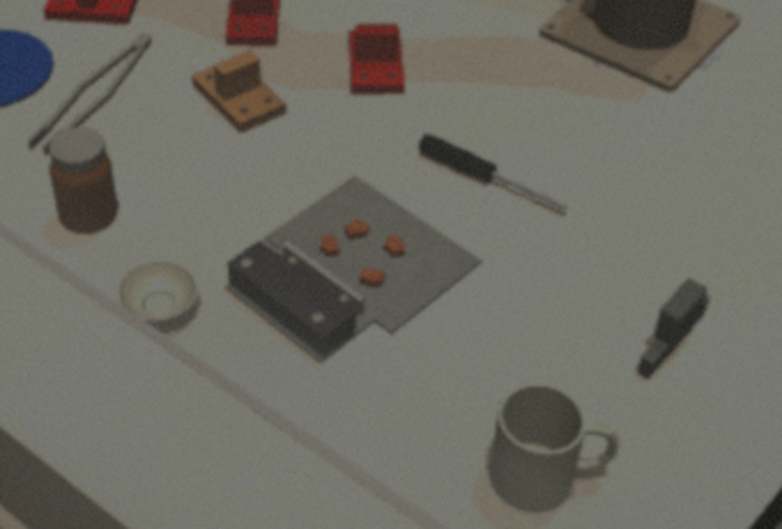

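```bash
cat >> h.py <<'E'
JIG=[(-150,0,-100,100,0,4),(0,78,-75,75,0,4),(28,78,-75,75,0,40),(0,8,-60,60,6,28)]
EDG=[(0,1),(0,2),(0,4),(1,3),(1,5),(2,3),(2,6),(3,7),(4,5),(4,6),(5,7),(6,7)]
def overlay(im,ci,items,roi,f):
    x0,y0,x1,y1=roi; o=cv2.resize(im[y0:y1,x0:x1],None,fx=f,fy=f,interpolation=cv2.INTER_CUBIC)
    o=cv2.convertScaleAbs(o,alpha=1.5)
    for boxes,p,z in items:
        for b in boxes:
            q=(proj(ci,pose(*p,corners(b),z))-[x0,y0]+.5)*f
            for i,j in EDG: cv2.line(o,tuple(int(v) for v in q[i]),tuple(int(v) for v in q[j]),(0,255,0),1,cv2.LINE_AA)
    return o
def tojig(P,j):
    c,s=np.cos(j[2]),np.sin(j[2]); d=np.atleast_2d(P)[:,:2]-np.array(j[:2]); return np.c_[c*d[:,0]+s*d[:,1],-s*d[:,0]+c*d[:,1]]
def yaw_tool(q):
    x=R.from_quat(q).as_matrix()[:,0]; return np.arctan2(x[1],x[0])
E
python3 - <<'E'
from h import *
import pickle
D=pickle.load(open("D0.pkl","rb"))
j=(652.7,-33.5,-.107); sc=(483.7,302.9,-.005); bl=(469.06,-325.7,-.312)
it=[(JIG,j,0),(BOX["scraper"],sc,0),(BOX["block"],bl,0)]
cv2.imwrite("pics/c_top.png",overlay(D["top","im"],D["top","ci"],it,(120,150,440,310),2.5))
cv2.imwrite("pics/c_scene.png",overlay(D["scene","im"],D["scene","ci"],it,(250,180,500,350),3.2))
ch=[(270,213),(296.5,215.6),(273.5,234),(294,231)]
P=ray(D["top","ci"],ch,9); print(P.round(),tojig(P,j).round())
E
```

```text
[[614.   4.   9.]
 [606. -63.   9.]
 [560.  -5.   9.]
 [567. -56.   9.]] [[-42.  33.]
 [-43. -34.]
 [-95.  19.]
 [-83. -31.]]
```

View pics/c_top.png

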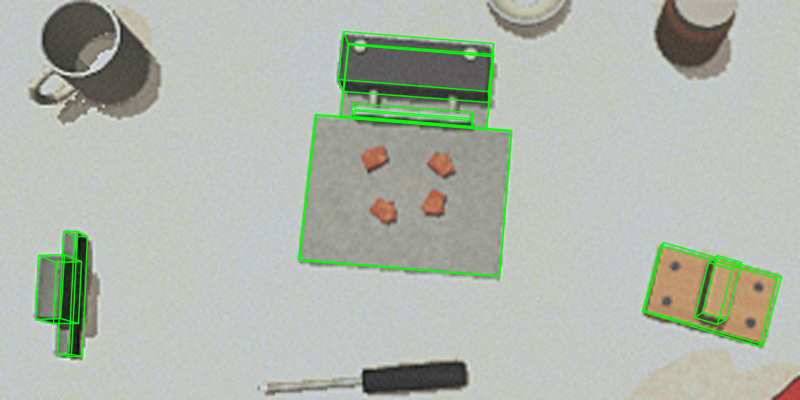

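View pics/c_scene.png

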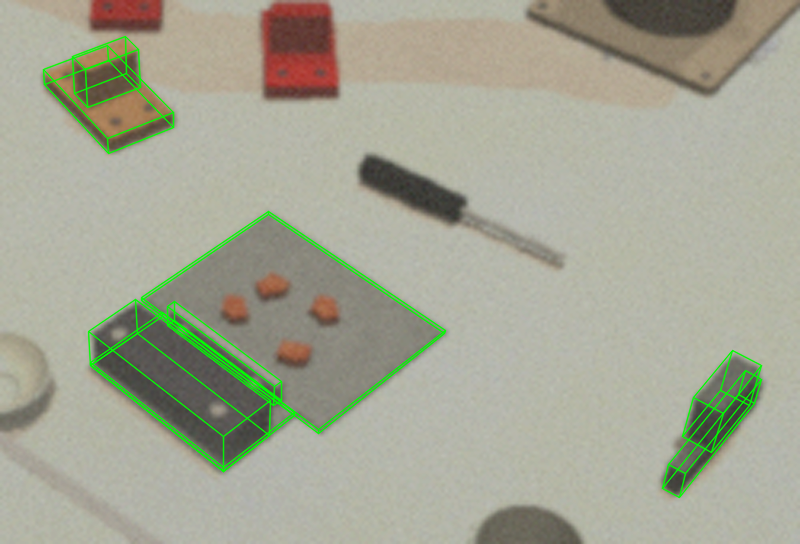

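```bash
python3 -m creep '[[0.7,-0.6,0,0.71],[0.7,-0.6,0,0.71],[0.6,-0.7,0,0.71],[0.6,-0.75,0,0.71],[0.5,-0.8,0,0.71]]' 1
```

```text
time_s: 1.07
tcp_pos: [296.8, -457.9, 256.4]
ee_rot: [1.0, -0.001, 0.0, 0.0]
wrist_force: [0.8, -0.1, -0.5]
opening: 85.3
```

```bash
python3 -m creep '[[0.48,-0.87,0,0],[0.48,-0.87,0,0],[0.48,-0.87,0,0],[0.48,-0.87,0,0],[0.48,-0.87,0,0]]'; python3 -m creep '[[0.48,-0.87,0,0],[0.48,-0.87,0,0],[0.48,-0.87,0,0],[0.48,-0.87,0,0],[0.3,-0.9,0,0]]';python3 -m creep '[[0.1,-0.98,0,0],[0,-1,0,0],[0,-1,0,0],[0,-1,0,0],[0,-1,0,0]]'
```

```text
time_s: 1.48
tcp_pos: [392.3, -283.6, 256.6]
ee_rot: [1.0, 0.0, 0.0, 0.0]
wrist_force: [-0.2, 0.0, 0.3]
opening: 85.6
time_s: 1.9
tcp_pos: [482.3, -108.2, 256.7]
ee_rot: [1.0, 0.001, 0.001, 0.0]
wrist_force: [0.1, 0.4, -0.2]
opening: 85.5
time_s: 2.32
tcp_pos: [483.8, 91.2, 256.6]
ee_rot: [1.0, 0.0, 0.0, -0.0]
wrist_force: [1.7, 0.1, 0.5]
opening: 85.4
```

```bash
python3 -m creep '[[0,-1,0,0],[0,-1,0,0],[0,-1,0.3,0],[0,-1,0.5,0],[0,-0.9,0.5,0]]'; python3 -m creep '[[0,0,0.3,0],[0,0,0,0]]'; python3 - <<'E'
from h import *
s=sense(); ci=camera_info("wrist"); im=grab_frame("wrist"); print(s["tcp_pos"],yaw_tool(s["ee_rot"]))
cv2.imwrite("pics/d_w.png",overlay(im,ci,[(BOX["scraper"],(483.7,302.9,-.005),0)],(0,0,640,480),1.25))
r=regions_of("wrist","scraper")
for d in r: print(d["p"],d["extent"])
E
```

```text
time_s: 2.73
tcp_pos: [484.1, 285.2, 206.1]
ee_rot: [1.0, 0.001, 0.001, -0.001]
wrist_force: [1.2, -0.0, 0.6]
opening: 85.2
time_s: 2.9
tcp_pos: [481.5, 284.6, 191.1]
ee_rot: [1.0, 0.003, -0.002, 0.001]
wrist_force: [-0.3, -2.3, -0.6]
opening: 85.2
[481.5098184  284.62638642 191.0628031 ] 0.006213280083560594
0.78 [283.3, 150.4, 318.5, 285.7]
```

View pics/d_w.png

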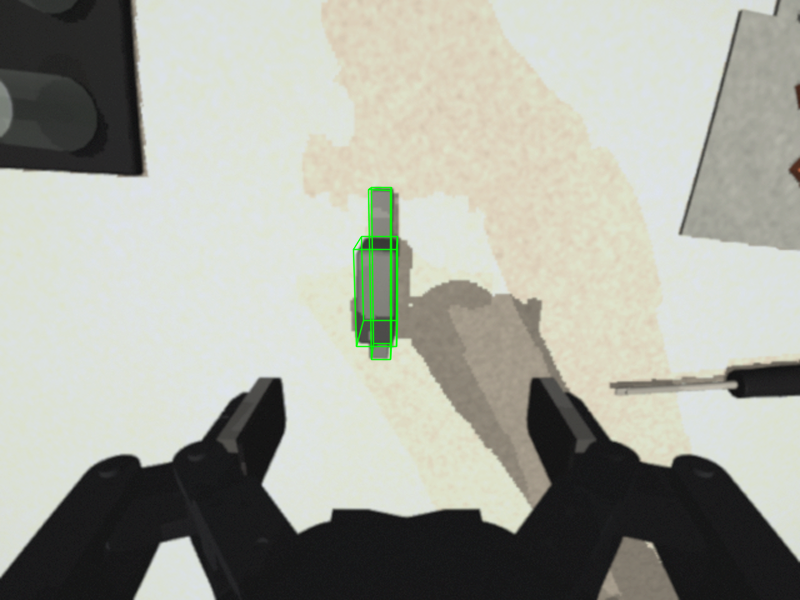

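```bash
python3 -m creep '[[0.06,-0.46,0,0],[0,0,0.8,0],[0,0,0.9,0],[0,0,0.9,0],[0,0,0.85,0]]'; python3 -m creep '[[0,0,0,0],[0,0,0,0]]'
```

```text
time_s: 3.42
tcp_pos: [488.0, 299.4, 56.1]
ee_rot: [1.0, -0.001, 0.002, -0.0]
wrist_force: [0.4, -0.3, -0.1]
opening: 85.0
time_s: 3.58
tcp_pos: [486.5, 298.9, 55.7]
ee_rot: [1.0, -0.001, -0.001, 0.001]
wrist_force: [0.5, 0.2, 0.2]
opening: 85.3
```

```bash
python3 -m creep '[[-0.05,-0.1,0.08,0],[0,0,0,0]]';  python3 -m creep '[[0,0,0,0],[0,0,0,0],[0,0,0,0],[0,0,0,0],[0,0,0,0]]' -1;  python3 -m creep '[[0,0,0,0],[0,0,0,0],[0,0,0,0]]'
```

```text
time_s: 3.75
tcp_pos: [485.6, 306.3, 55.0]
ee_rot: [1.0, 0.0, 0.002, -0.002]
wrist_force: [-0.1, 0.5, 1.1]
opening: 85.6
time_s: 4.17
tcp_pos: [484.4, 304.7, 52.9]
ee_rot: [1.0, 0.0, 0.0, -0.0]
wrist_force: [-0.1, 1.6, -0.4]
opening: 25.7
time_s: 4.42
tcp_pos: [484.4, 304.8, 52.9]
ee_rot: [1.0, 0.0, 0.0, -0.0]
wrist_force: [-0.4, -0.5, 5.2]
opening: 23.1
```

```bash
python3 -m creep '[[0,0,-0.5,0],[0.15,0.4,-0.4,0],[0.38,0.9,0,0],[0.38,0.9,0,0],[0.38,0.9,0,0]]'; python3 -m creep '[[0.4,0.9,0,0],[0.4,0.9,0,0],[0.4,0.9,0,0],[0.2,0.8,0,0],[0,0,0,0]]'; python3 -m creep '[[0,0,0,0.6],[0,0,0,0.62],[0,0,0,0],[0,0,0,0]]'
```

```text
time_s: 4.83
tcp_pos: [536.1, 180.0, 88.5]
ee_rot: [1.0, 0.001, 0.0, -0.0]
wrist_force: [0.5, -0.4, -1.5]
opening: 23.5
time_s: 5.25
tcp_pos: [593.9, 29.7, 88.1]
ee_rot: [1.0, -0.005, 0.001, 0.003]
wrist_force: [0.5, -1.5, -0.3]
opening: 23.0
time_s: 5.58
tcp_pos: [591.6, 41.2, 88.1]
ee_rot: [0.999, -0.052, -0.0, 0.0]
wrist_force: [0.5, 0.4, -0.7]
opening: 23.3
```

```bash
python3 -m creep '[[0,-0.3,0,0],[0,0,0,0],[0,0,0,0]]'; python3 - <<'E'
from h import *
s=sense(); print(s["tcp_pos"],yaw_tool(s["ee_rot"]),s["wrist_force"])
j=(652.7,-33.5,-.107); p=s["tcp_pos"]; it=[(BOX["scraper"],(p[0],p[1],yaw_tool(s["ee_rot"])),p[2]-52.9),(JIG,j,0)]
print(tojig(p,j))
ci=camera_info("wrist"); im=grab_frame("wrist")
cv2.imwrite("pics/e_w.png",overlay(im,ci,it,(0,0,640,480),1.25))
ci=camera_info("scene"); im=grab_frame("scene")
cv2.imwrite("pics/e_s.png",overlay(im,ci,it,(250,200,450,350),4))
E
```

```text
time_s: 5.83
tcp_pos: [593.3, 54.9, 88.5]
ee_rot: [0.999, -0.051, 0.0, -0.001]
wrist_force: [0.2, -0.6, -1.3]
opening: 23.3
[593.33376993  54.86683201  88.47701681] -0.10231142877025128 [ 0.17255772 -0.59360078 -1.34935482]
[[-68.46393136  81.52138601]]
```

View pics/e_w.png

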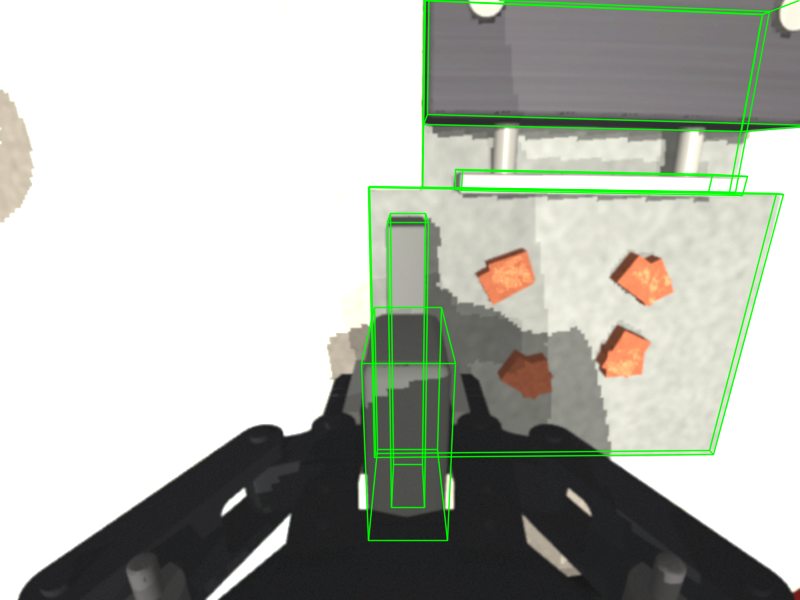

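View pics/e_s.png

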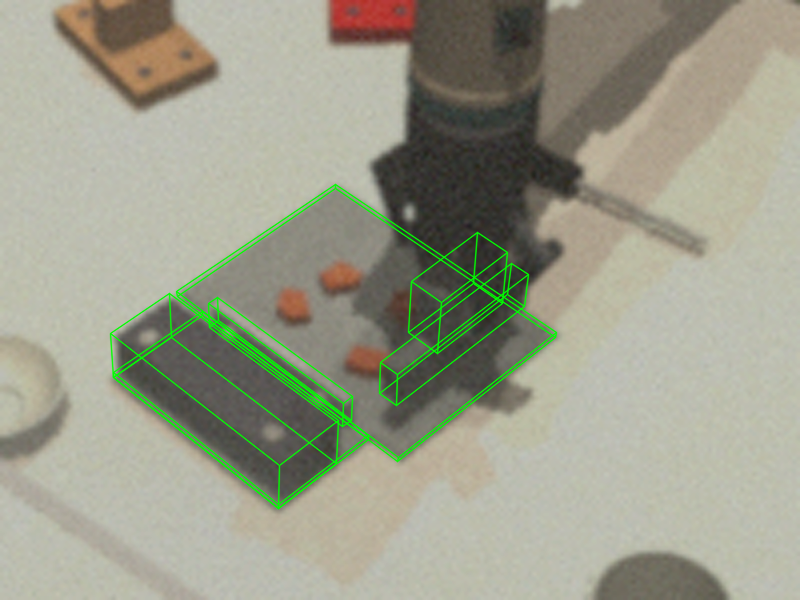

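```bash
python3 -m creep '[[0,0,0.4,0],[0,0,0.32,0],[0,0,0,0],[0,0,0,0]]'
```

```text
time_s: 6.27
tcp_pos: [592.6, 52.5, 58.9]
ee_rot: [0.999, -0.053, -0.001, 0.0]
wrist_force: [-0.8, -0.1, -0.7]
opening: 23.7
```

```bash
for i in 1; do python3 -m creep '[[0,0.25,0,0],[0,0.25,0,0],[0,0.25,0,0],[0,0.25,0,0],[0,0.25,0,0]]'; done; python3 -m creep '[[0,0.25,0,0],[0,0.25,0,0],[0,0.25,0,0],[0,0.25,0,0],[0,0.25,0,0]]'; python3 - <<'E'
from h import *
s=sense(); print(s["tcp_pos"],yaw_tool(s["ee_rot"]),s["wrist_force"])
j=(652.7,-33.5,-.107); p=s["tcp_pos"];print(tojig(p,j))
im=grab_frame("wrist"); cv2.imwrite("pics/f_w.png",im)
E
```

```text
time_s: 6.68
tcp_pos: [588.0, 1.2, 60.1]
ee_rot: [0.999, -0.053, 0.0, 0.0]
wrist_force: [0.1, 1.4, -1.1]
opening: 23.2
time_s: 7.1
tcp_pos: [582.7, -47.6, 59.7]
ee_rot: [0.999, -0.053, 0.0, -0.0]
wrist_force: [-0.2, 0.3, -0.3]
opening: 23.5
[582.72576488 -47.58614264  59.74925417] -0.10541742377022792 [-0.20157222  0.338241   -0.33067066]
[[-68.06970675 -21.47854785]]
```

View pics/f_w.png

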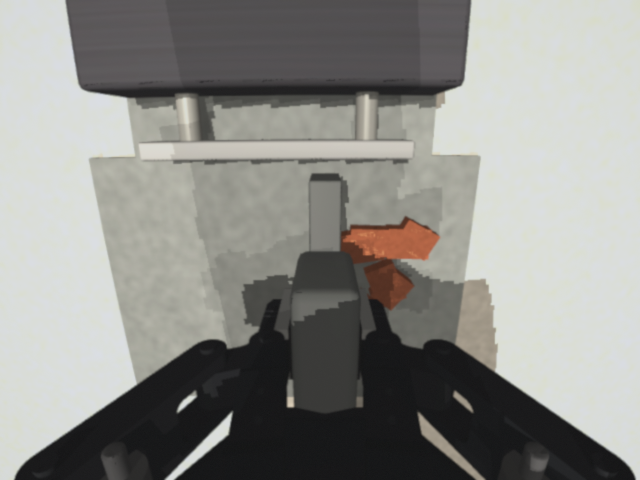

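```bash
python3 -m creep '[[0,0.25,0.03,0],[0,0.25,0,0],[0,0.25,0,0],[0,0.25,0,0],[0,0.25,0,0]]';python3 -m creep '[[0,0.25,0,0],[0,0.25,0,0],[0,0.25,0,0],[0,0.25,0,0],[0,0.25,0,0]]';python3 -m creep '[[0,0.25,0,0],[0,0.2,0,0],[0,0,0,0],[0,0,0,0]]'; python3 - <<'E'
from h import *
s=sense(); print(s["tcp_pos"],yaw_tool(s["ee_rot"]),s["wrist_force"])
j=(652.7,-33.5,-.107); p=s["tcp_pos"];print(tojig(p,j))
im=grab_frame("wrist"); cv2.imwrite("pics/g_w.png",im)
im=grab_frame("scene"); cv2.imwrite("pics/g_s.png",cv2.resize(im[150:350,200:450],None,fx=3.2,fy=3))
E
```

```text
time_s: 7.57
tcp_pos: [577.3, -97.6, 58.4]
ee_rot: [0.999, -0.053, -0.0, 0.0]
wrist_force: [0.6, -0.4, -1.7]
opening: 23.1
time_s: 7.98
tcp_pos: [572.2, -147.1, 58.5]
ee_rot: [0.999, -0.053, 0.0, 0.0]
wrist_force: [-0.4, -0.1, -1.4]
opening: 23.3
time_s: 8.32
tcp_pos: [570.3, -164.6, 58.5]
ee_rot: [0.999, -0.053, 0.0, 0.0]
wrist_force: [-0.7, 0.2, -0.8]
opening: 23.6
[ 570.25419413 -164.62326826   58.52738969] -0.10664301547069546 [-0.70937169  0.19077614 -0.76203654]
[[ -67.97086188 -139.17824657]]
```

View pics/g_w.png

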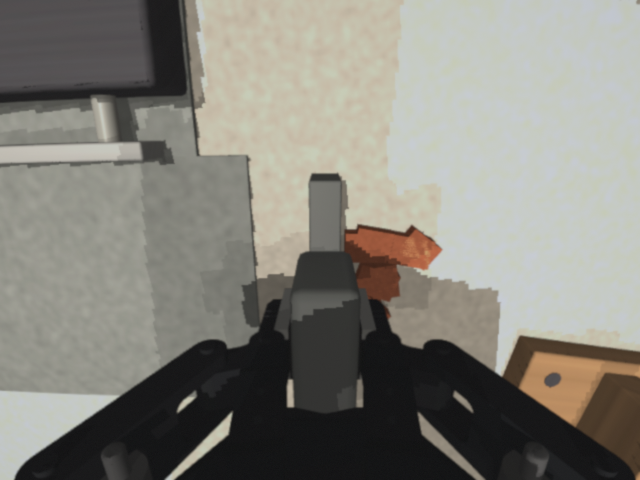

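View pics/g_s.png

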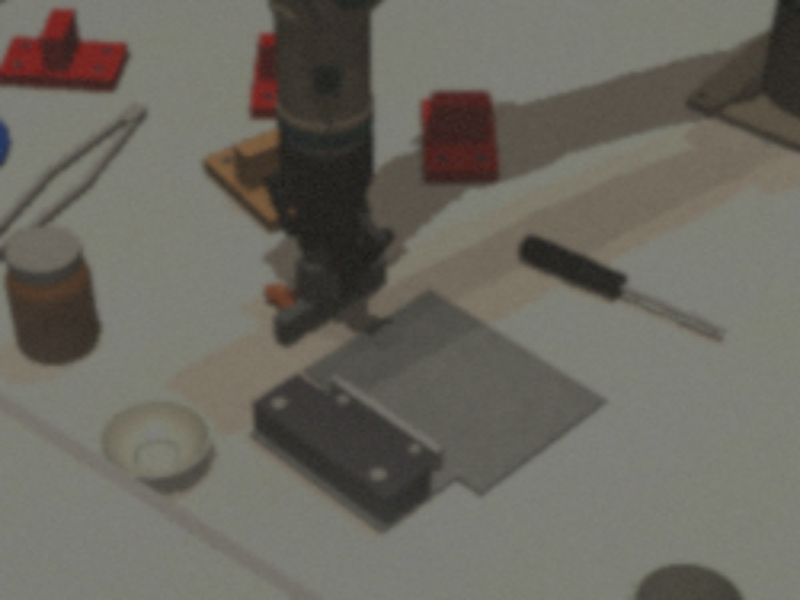

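```bash
python3 -m creep '[[0,0,-0.7,0],[0,0,-0.6,0],[-0.1,-0.6,0,0],[-0.17,-0.9,0,0],[-0.17,-0.9,0,0]]';python3 -m creep '[[-0.17,-0.9,0,0],[-0.17,-0.9,0,0],[-0.17,-0.9,0,0],[-0.17,-0.9,0,0],[-0.17,-0.9,0,0]]'; python3 -m creep '[[-0.17,-0.9,0,0],[-0.17,-0.9,0,0],[-0.1,-0.4,0,0],[0,0,0,0],[0,0,0,0]]'; python3 - <<'E'
from h import *
im=grab_frame("top"); cv2.imwrite("pics/h_t.png",cv2.resize(im[130:330,110:430],None,fx=2.5,fy=2.5))
E
```

```text
time_s: 8.83
tcp_pos: [563.3, -66.0, 111.2]
ee_rot: [0.999, -0.054, 0.001, 0.0]
wrist_force: [0.6, 1.4, -1.6]
opening: 23.3
time_s: 9.25
tcp_pos: [547.4, 118.8, 110.6]
ee_rot: [0.999, -0.052, -0.0, -0.0]
wrist_force: [0.5, -0.4, -0.6]
opening: 23.2
time_s: 9.67
tcp_pos: [538.9, 207.7, 110.4]
ee_rot: [0.999, -0.05, -0.0, -0.0]
wrist_force: [0.8, -0.7, -0.9]
opening: 23.3
```

View pics/h_t.png

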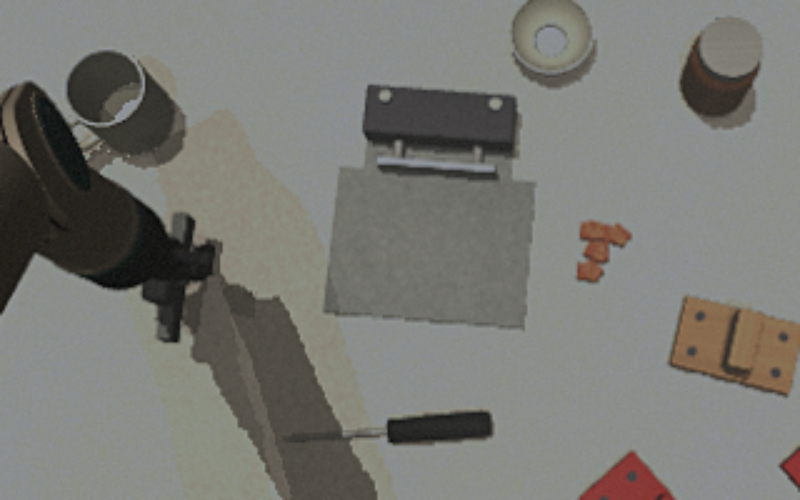

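```bash
python3 -m creep '[[0,0,0.7,0],[0,0,0.5,0],[0,0,0.16,0],[0,0,0,0],[0,0,0,0]]'
```

```text
time_s: 10.13
tcp_pos: [540.2, 204.2, 56.3]
ee_rot: [0.999, -0.053, -0.0, 0.0]
wrist_force: [0.3, -0.4, -1.1]
opening: 23.2
```

```bash
python3 -m creep '[[0,0,0.06,0],[0,0,0.02,0],[0,0,0,0],[0,0,0,0]]'
```

```text
time_s: 10.47
tcp_pos: [540.3, 205.4, 53.5]
ee_rot: [0.999, -0.053, 0.0, -0.0]
wrist_force: [0.4, 1.0, -0.4]
opening: 23.4
```

```bash
python3 -m creep '[[0,0,0.02,0],[0,0,0.02,0],[0,0,0,0]]'
```

```text
time_s: 10.72
tcp_pos: [540.3, 205.5, 52.9]
ee_rot: [0.999, -0.053, 0.001, -0.0]
wrist_force: [-1.8, -0.1, 9.8]
opening: 23.7
```

```bash
python3 -m creep '[[0,0,-0.01,0],[0,0,0,0],[0,0,0,0],[0,0,0,0],[0,0,0,0]]' 1; python3 -m creep '[[0,0,0,0],[0,0,-0.5,0],[0,0,-0.9,0],[0,0,-1,0],[0,0,-0.8,0]]'; python3 - <<'E'
from h import *
s=sense(); print(s["tcp_pos"])
im=grab_frame("wrist"); cv2.imwrite("pics/i_w.png",im)
im=grab_frame("scene"); cv2.imwrite("pics/i_s.png",cv2.resize(im[150:400,250:550],None,fx=2.4,fy=2.4))
E
```

```text
time_s: 11.13
tcp_pos: [539.8, 205.3, 51.6]
ee_rot: [0.999, -0.053, -0.0, 0.0]
wrist_force: [-0.1, -0.4, 0.6]
opening: 81.9
time_s: 11.55
tcp_pos: [540.1, 205.3, 181.8]
ee_rot: [0.999, -0.053, 0.0, -0.0]
wrist_force: [-0.4, 0.7, 0.2]
opening: 85.4
[540.09460234 205.3175088  181.75852853]
```

View pics/i_w.png

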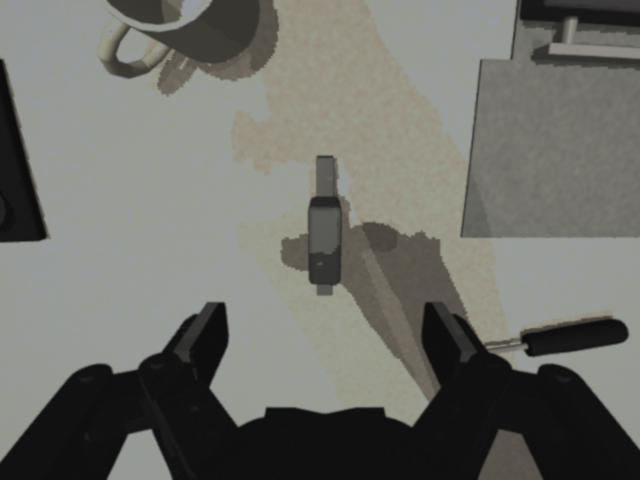

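View pics/i_s.png

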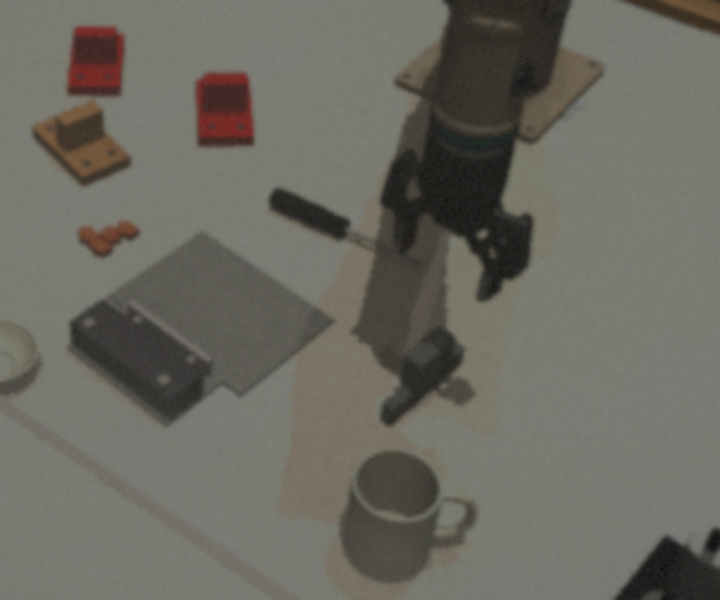

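```bash
python3 -m creep '[[0.05,0.9,-0.2,0],[0.06,1,0,0],[0.06,1,0,0],[0.06,1,0,0],[0.06,1,0,0]]';python3 -m creep '[[0.06,0.9,0,0],[0,0,0,0],[0,0,0,0],[0,0,0,0]]'; python3 - <<'E'
from h import *
import pickle
s=sense(); print(s["tcp_pos"])
ci=camera_info("wrist"); im=grab_frame("wrist"); cv2.imwrite("pics/j_w.png",im)
r=regions_of("wrist","jig"); print([(d["p"],d["extent"]) for d in r])
r2=regions_of("wrist","fence"); print([(d["p"],d["extent"]) for d in r2])
pickle.dump((ci,im,r,r2),open("D1.pkl","wb"))
j=(652.7,-33.5,-.107)
cv2.imwrite("pics/j_o.png",overlay(im,ci,[(JIG,j,0)],(60,0,560,375),1.6))
E
```

```text
time_s: 12.07
tcp_pos: [529.9, 7.5, 187.0]
ee_rot: [0.999, -0.052, -0.001, 0.0]
wrist_force: [0.9, -1.4, -0.4]
opening: 85.2
time_s: 12.4
tcp_pos: [529.1, -26.4, 187.1]
ee_rot: [0.999, -0.053, -0.0, -0.0]
wrist_force: [-0.4, 0.4, -0.4]
opening: 85.6
[529.10802246 -26.37731722 187.12536203]
[(0.63, [198.5, 1.0, 441.7, 250.1]), (0.46, [568.2, 202.7, 640.0, 291.0])]
[(0.6, [235.1, 27.9, 397.3, 73.3])]
```

View pics/j_o.png

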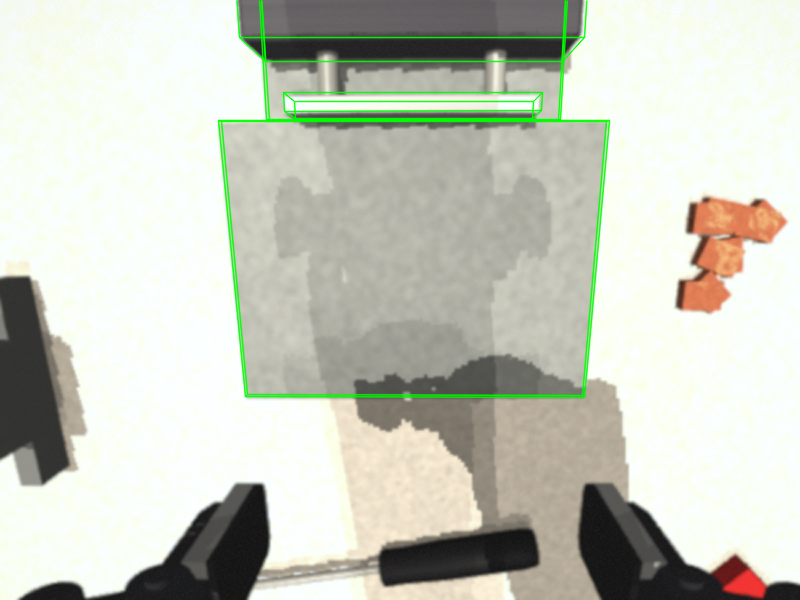

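```bash
python3 -m creep '[[-0.09,0.9,0,0],[-0.09,1,0,0],[-0.09,1,0,0],[-0.09,1,0,0],[-0.09,1,0,0]]';python3 -m creep '[[-0.09,1,0,0],[-0.09,1,0,0],[-0.05,0.65,0,0.8],[0,0,0,0.8],[0,0,0,0.75]]'; python3 -m creep '[[0,0,0,0],[0,0,0,0]]'; python3 - <<'E'
from h import *
import pickle
s=sense(); print(s["tcp_pos"],yaw_tool(s["ee_rot"]))
ci=camera_info("wrist"); im=grab_frame("wrist")
r=regions_of("wrist","block"); print([(d["p"],d["extent"]) for d in r])
b=(469.06,-325.7,-.312)
for d in r[:1]:
    f=fit([(ci,d["pixels"])],BOX["block"],b); print(np.round(f,3))
    if f[3]<.2: b=f[:3]
cv2.imwrite("pics/k_o.png",overlay(im,ci,[(BOX["block"],b,0)],(0,0,640,480),1.25))
E
```

```text
time_s: 12.97
tcp_pos: [491.0, -219.9, 187.7]
ee_rot: [0.999, -0.051, 0.0, -0.0]
wrist_force: [0.9, 0.1, -0.5]
opening: 85.3
time_s: 13.38
tcp_pos: [470.3, -325.8, 187.5]
ee_rot: [0.988, -0.157, 0.0, 0.0]
wrist_force: [0.1, 0.7, -0.3]
opening: 85.8
time_s: 13.55
tcp_pos: [471.4, -323.0, 187.6]
ee_rot: [0.988, -0.153, -0.0, -0.0]
wrist_force: [0.2, -1.0, -1.3]
opening: 85.2
[ 471.36567412 -322.95346235  187.55546775] -0.30629699888668555
[(0.87, [228.6, 340.6, 358.5, 414.3]), (0.84, [577.0, 111.9, 640.0, 225.5]), (0.73, [258.9, 179.4, 399.9, 276.2]), (0.57, [399.9, 268.0, 530.8, 358.0])]
[ 469.06  -325.7     -0.612    1.   ]
```

View pics/k_o.png

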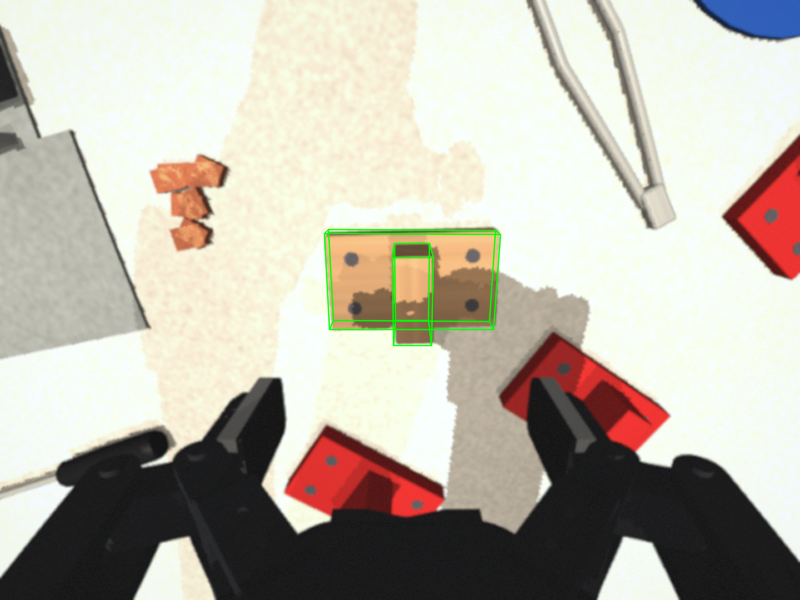

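```bash
python3 -m creep '[[-0.03,0.08,0.6,0.07],[0,0,0.9,0],[0,0,0.9,0],[0,0,0.7,0],[0,0,0.3,0]]'; python3 -m creep '[[0,0,0,0],[0,0,0,0]]'; python3 - <<'E'
from h import *
s=sense(); print(s["tcp_pos"],yaw_tool(s["ee_rot"]))
E
```

```text
time_s: 14.07
tcp_pos: [467.0, -325.0, 48.3]
ee_rot: [0.988, -0.157, -0.002, -0.001]
wrist_force: [-0.5, 0.3, 0.1]
opening: 85.7
time_s: 14.23
tcp_pos: [468.9, -326.9, 52.0]
ee_rot: [0.988, -0.157, 0.0, -0.0]
wrist_force: [0.6, 0.5, 0.4]
opening: 85.6
[ 468.85894448 -326.85482686   51.99677675] -0.315623083937212
```

Well aligned; closing on the rib.

```bash
python3 -m creep '[[0,0,0.03,0],[0,0,0,0],[0,0,0,0],[0,0,0,0],[0,0,0,0]]' -1; python3 -m creep '[[0,0,0,0],[0,0,0,0],[0,0,0,0]]';python3 - <<'E'
from h import *
s=sense(); print(s["tcp_pos"],yaw_tool(s["ee_rot"]),s["wrist_force"])
E
```

```text
time_s: 14.65
tcp_pos: [468.8, -327.3, 51.3]
ee_rot: [0.987, -0.158, 0.001, 0.0]
wrist_force: [-0.3, -0.2, 0.3]
opening: 25.5
time_s: 14.9
tcp_pos: [469.0, -327.3, 51.5]
ee_rot: [0.988, -0.158, 0.001, 0.0]
wrist_force: [-1.5, -0.5, 6.5]
opening: 23.9
[ 468.98363222 -327.34853171   51.47940187] -0.3164910436950959 [-1.49687225 -0.48826685  6.47822792]
```

```bash
python3 -m creep '[[0,0,-0.5,0],[0,0,-0.9,0],[0,-0.4,-0.8,0],[0.03,-0.9,0,0],[0.03,-0.95,0,0]]'; python3 -m creep '[[0.03,-0.95,0,0],[0.03,-0.95,0,0],[0.03,-0.95,0,0],[0.03,-0.95,0,0],[0.03,-0.95,0,0]]'; python3 -m creep '[[0.03,-0.9,0,-0.8],[0,0,0,-0.8],[0,0,0,-0.8],[0,0,0,0],[0,0,0,0]]'; python3 - <<'E'
from h import *
s=sense(); print(s["tcp_pos"],yaw_tool(s["ee_rot"]),s["wrist_force"])
p=s["tcp_pos"]; y=yaw_tool(s["ee_rot"])
j=(652.7,-33.5,-.107)
print(tojig(p,j))
ci=camera_info("wrist"); im=grab_frame("wrist")
cv2.imwrite("pics/l_o.png",overlay(im,ci,[(JIG,j,0),(BOX["block"],(p[0],p[1],y),p[2]-51.5)],(0,0,640,480),1.25))
E
```

```text
time_s: 15.32
tcp_pos: [499.5, -244.3, 140.9]
ee_rot: [0.987, -0.16, 0.002, 0.001]
wrist_force: [0.7, 0.1, -0.8]
opening: 23.6
time_s: 15.73
tcp_pos: [563.7, -61.7, 138.5]
ee_rot: [0.987, -0.158, -0.0, 0.0]
wrist_force: [1.2, -0.2, -1.1]
opening: 23.0
time_s: 16.15
tcp_pos: [575.6, -30.0, 138.4]
ee_rot: [0.999, -0.055, -0.0, 0.0]
wrist_force: [-0.7, -0.4, -2.1]
opening: 23.3
[575.5986262  -30.04173759 138.37857943] -0.10955353888561752 [-0.66174382 -0.35593723 -2.08267104]
[[-77.02975632  -4.79562945]]
```

View pics/l_o.png

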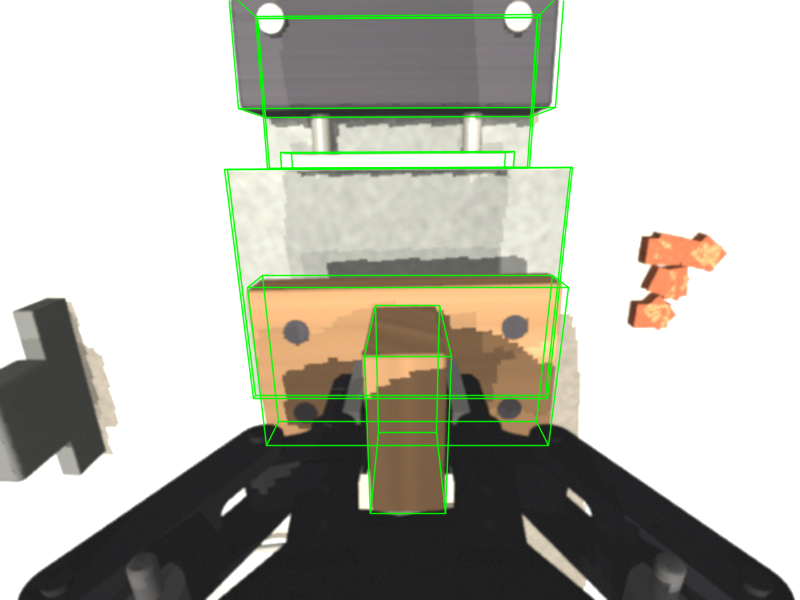

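```bash
python3 -m creep '[[0,-0.12,0.6,0],[0,0,0.7,0],[0,0,0.5,0],[0,0,0.15,0],[0,0,0,0]]'; python3 -m creep '[[0,0,0,0],[0,0,0,0]]'; python3 - <<'E'
from h import *
s=sense(); print(s["tcp_pos"],yaw_tool(s["ee_rot"]),s["wrist_force"])
p=s["tcp_pos"]; y=yaw_tool(s["ee_rot"])
j=(652.7,-33.5,-.107)
print(tojig(p,j))
ci=camera_info("wrist"); im=grab_frame("wrist")
cv2.imwrite("pics/m_o.png",overlay(im,ci,[(JIG,j,0),(BOX["block"],(p[0],p[1],y),p[2]-51.5)],(120,40,520,340),2))
E
```

```text
time_s: 16.62
tcp_pos: [575.1, -25.6, 59.0]
ee_rot: [0.999, -0.055, -0.002, 0.0]
wrist_force: [0.2, 0.2, -0.4]
opening: 23.6
time_s: 16.78
tcp_pos: [577.5, -25.3, 61.8]
ee_rot: [0.999, -0.054, 0.001, 0.0]
wrist_force: [-0.6, 0.1, -0.2]
opening: 23.3
[577.47607156 -25.34138316  61.80058589] -0.10818226656077654 [-0.59673135  0.14818659 -0.19444288]
[[-75.66502693   0.078347  ]]
```

View pics/m_o.png

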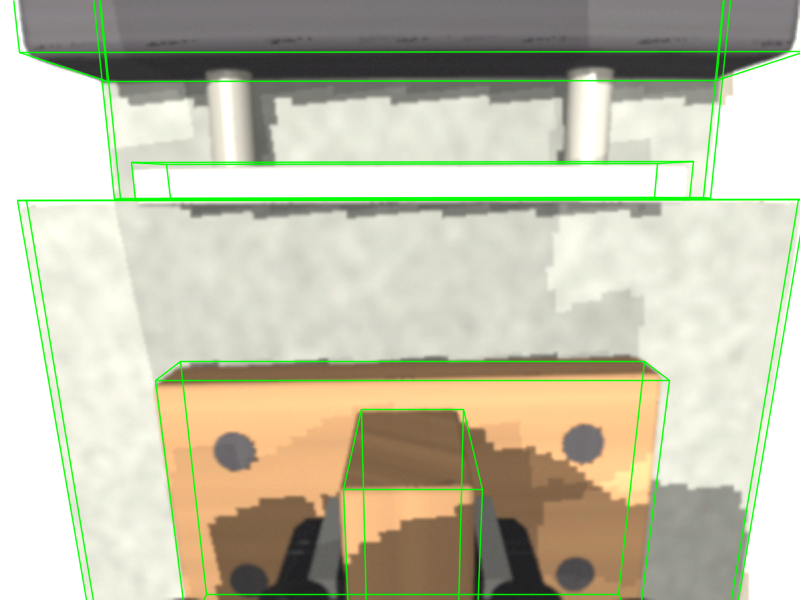

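```bash
python3 -m creep '[[0,0,0.1,0],[0,0,0.03,0],[0,0,0,0],[0,0,0,0]]'; python3 - <<'E'
from h import *
s=sense(); print(s["tcp_pos"],yaw_tool(s["ee_rot"]),s["wrist_force"])
im=grab_frame("wrist"); np.save("w_m.npy",im); 
o=cv2.resize(im[70:290,140:500],None,fx=2.2,fy=2.2,interpolation=cv2.INTER_CUBIC)
cv2.imwrite("pics/n_o.png",(255*(o/255.)**1.5).astype(np.uint8))
E
```

```text
time_s: 17.17
tcp_pos: [576.6, -25.0, 55.6]
ee_rot: [0.999, -0.054, 0.0, 0.0]
wrist_force: [-0.1, -1.0, -0.6]
opening: 23.4
[576.64535264 -24.96532411  55.57183172] -0.10726211062736439 [-0.1223501  -0.97566789 -0.58098539]
```

View pics/n_o.png

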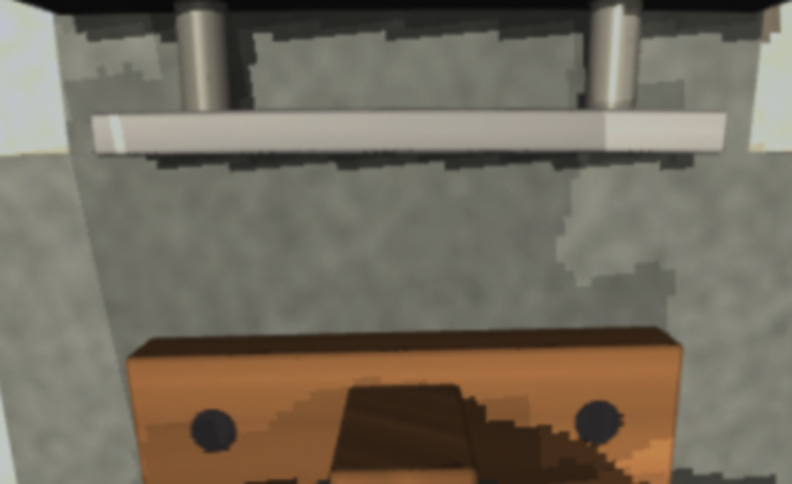

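```bash
python3 - <<'E'
from h import *
ci=camera_info("wrist"); j=(652.7,-33.5,-.107)
f=lambda u,v:(140+u/2.2-.5+.23,70+v/2.2-.5+.23)
F=tojig(ray(ci,[f(95,155),f(723,150.5)],28),j); B=tojig(ray(ci,[f(128,358),f(682,346)],22),j)
bb=tojig(ray(ci,[f(155,340),f(658,328)],4),j)
for P in (F,B): print(P.round(1),P.mean(0).round(2),np.linalg.norm(P[1]-P[0]).round(1),np.degrees(np.arctan2(P[0,0]-P[1,0],P[0,1]-P[1,1])).round(2))
g=cv2.cvtColor(np.load("w_m.npy"),cv2.COLOR_BGR2GRAY).astype(float)
E
```

```text
[[ -1.   59.8]
 [ -0.2 -58.9]] [-0.62  0.46] 118.6 -0.37
[[-42.9  60.2]
 [-40.3 -57.4]] [-41.56   1.4 ] 117.7 -1.26
```

```bash
python3 -m creep '[[0,0.01,0,0.18],[0,0,0.02,0],[0,0,0,0],[0,0,0,0]]'; python3 -m creep '[[0,0,0,0]]'; python3 - <<'E'
from h import *
s=sense(); p=s["tcp_pos"]; print(p,yaw_tool(s["ee_rot"]),s["wrist_force"],tojig(p,(652.7,-33.5,-.107)))
E
```

```text
time_s: 17.55
tcp_pos: [576.7, -25.2, 55.5]
ee_rot: [0.998, -0.062, 0.0, -0.0]
wrist_force: [-1.7, 0.4, 6.1]
opening: 23.4
time_s: 17.63
tcp_pos: [576.7, -25.2, 55.5]
ee_rot: [0.998, -0.062, 0.0, -0.0]
wrist_force: [-1.9, -0.3, 7.2]
opening: 23.5
[576.69670721 -25.21646802  55.49119699] -0.12366482566488422 [-1.9072577  -0.29741107  7.20837609] [[-76.45327449   0.1193148 ]]
```

```bash
python3 -m creep '[[0.25,-0.005,-0.012,0],[0.3,-0.005,0,0],[0.25,-0.005,0,0],[0.1,0,0,0],[0,0,0,0]]'; python3 -m creep '[[0,0,0,0]]'; python3 - <<'E'
from h import *
s=sense(); p=s["tcp_pos"]; print(p,yaw_tool(s["ee_rot"]),s["wrist_force"],tojig(p,(652.7,-33.5,-.107)))
im=grab_frame("wrist"); np.save("w_m.npy",im); 
o=cv2.resize(im[70:290,140:500],None,fx=2.2,fy=2.2,interpolation=cv2.INTER_CUBIC)
cv2.imwrite("pics/o_o.png",(255*(o/255.)**1.5).astype(np.uint8))
E
```

```text
time_s: 18.05
tcp_pos: [614.2, -29.4, 55.5]
ee_rot: [0.998, -0.062, 0.002, -0.0]
wrist_force: [1.9, -0.4, 4.0]
opening: 23.5
time_s: 18.13
tcp_pos: [613.9, -29.4, 55.5]
ee_rot: [0.998, -0.062, 0.002, -0.0]
wrist_force: [1.3, -0.2, 1.9]
opening: 23.6
[613.88206477 -29.41381082  55.53067278] -0.12383350131761796 [ 1.26561846 -0.23172231  1.86788676] [[-39.03232231  -0.0827779 ]]
```

View pics/o_o.png

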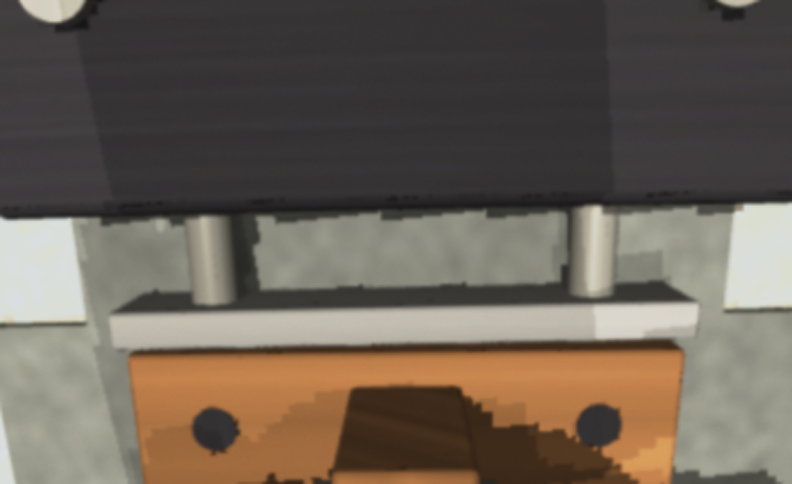

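```bash
python3 - <<'E'
import numpy as np,cv2
im=np.load("w_m.npy")
o=np.hstack([cv2.resize(im[205:240,185:245],None,fx=6.5,fy=6.5,interpolation=cv2.INTER_CUBIC),cv2.resize(im[205:240,410:470],None,fx=6.5,fy=6.5,interpolation=cv2.INTER_CUBIC)])
cv2.imwrite("pics/o_z.png",(255*(o/255.)**1.2).astype(np.uint8))
E
```

```text
(no output)
```

View pics/o_z.png

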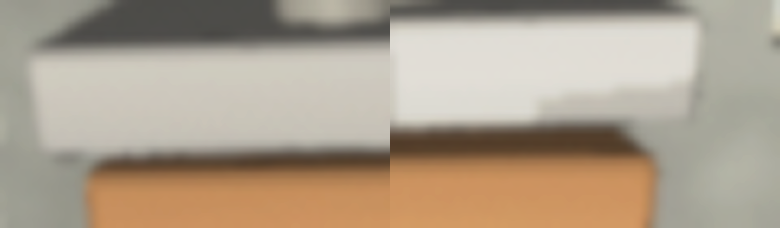

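```bash
cat > meas.py <<'E'
from h import *
def meas(fl,fr,bl,br):
    ci=camera_info("wrist"); j=(652.7,-33.5,-.107)
    out=[]
    for a,b,z in((fl,fr,28),(bl,br,22)):
        P=tojig(ray(ci,[a,b],z),j); out.append(P)
        print(P.round(1).tolist(),"mid",P.mean(0).round(2),"len",np.linalg.norm(P[1]-P[0]).round(1),"yaw",-np.degrees(np.arctan2(P[0,0]-P[1,0],P[0,1]-P[1,1])).round(2))
E
python3 -c "
from meas import *
meas((191.9,228.4),(456.6,223.2),(198.8,231.5),(450.5,228.8))"
```

```text
[[-0.9, 59.3], [-0.5, -59.1]] mid [-0.68  0.1 ] len 118.5 yaw 0.2
[[-4.1, 58.8], [-4.8, -58.9]] mid [-4.44 -0.09] len 117.7 yaw -0.33
```

```bash
python3 -m creep '[[0,0,0,-0.08],[0.07,0,0,0],[0.07,0,0,0],[0.05,0,0,0],[0,0,0,0]]'; python3 -m creep '[[0,0,0,0]]'; python3 - <<'E'
from h import *
s=sense(); p=s["tcp_pos"]; print(p,yaw_tool(s["ee_rot"]),s["wrist_force"],tojig(p,(652.7,-33.5,-.107)))
im=grab_frame("wrist"); np.save("w_m.npy",im); 
o=np.hstack([cv2.resize(im[200:240,185:245],None,fx=6.5,fy=6.5,interpolation=cv2.INTER_CUBIC),cv2.resize(im[200:240,410:470],None,fx=6.5,fy=6.5,interpolation=cv2.INTER_CUBIC)])
cv2.imwrite("pics/p_z.png",(255*(o/255.)**1.2).astype(np.uint8))
E
```

```text
time_s: 18.6
tcp_pos: [614.2, -29.4, 55.8]
ee_rot: [0.998, -0.058, -0.006, -0.0]
wrist_force: [-11.9, 0.8, 21.6]
opening: 23.2
time_s: 18.68
tcp_pos: [614.1, -29.4, 55.8]
ee_rot: [0.998, -0.058, -0.006, -0.0]
wrist_force: [-11.3, 0.8, 20.6]
opening: 23.4
[614.14429602 -29.35819841  55.82330483] -0.11547392522341215 [-11.30708282   0.75889181  20.56974678] [[-3.87775300e+01  5.21692057e-04]]
```

View pics/p_z.png

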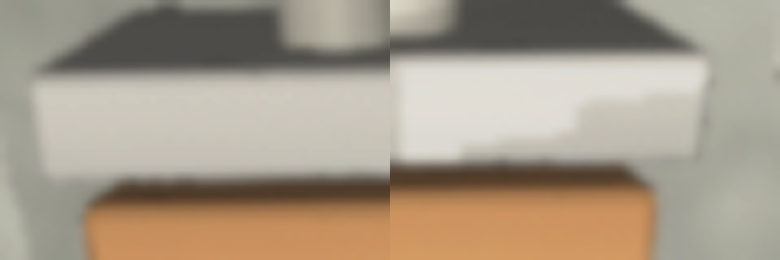

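```bash
python3 -m creep '[[0,0,-0.02,0],[0,0,0,0]]'; python3 -m creep '[[0,0,-0.02,0],[0,0,0,0]]'; python3 - <<'E'
from h import *
s=sense(); p=s["tcp_pos"]; print(p,yaw_tool(s["ee_rot"]),s["wrist_force"],tojig(p,(652.7,-33.5,-.107)),s["ft_torque"])
E
```

```text
time_s: 18.9
tcp_pos: [617.1, -29.8, 55.7]
ee_rot: [0.998, -0.058, -0.003, 0.0]
wrist_force: [-5.0, -0.3, 10.2]
opening: 23.6
time_s: 19.07
tcp_pos: [618.4, -29.9, 55.9]
ee_rot: [0.998, -0.058, -0.001, 0.0]
wrist_force: [-1.4, 0.3, -1.0]
opening: 23.6
[618.43369909 -29.89665167  55.86573749] -0.11549623245086167 [-1.39854338  0.27479578 -1.01180764] [[-34.45515353  -0.07676128]] [0.02623021 0.30944538 0.03857521]
```

```bash
python3 - <<'E'
from h import *
im=grab_frame("wrist"); np.save("w_m.npy",im); 
o=np.hstack([cv2.resize(im[200:245,185:245],None,fx=6.5,fy=6.5,interpolation=cv2.INTER_CUBIC),cv2.resize(im[200:245,410:470],None,fx=6.5,fy=6.5,interpolation=cv2.INTER_CUBIC)])
cv2.imwrite("pics/q_z.png",(255*(o/255.)**1.2).astype(np.uint8))
E
```

```text
(no output)
```

View pics/q_z.png

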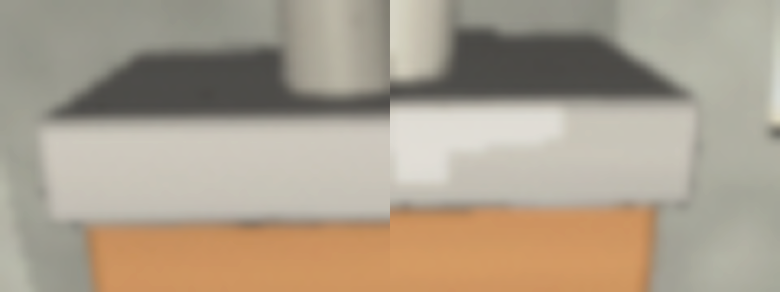

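```bash
python3 -c "
from meas import *
meas((193.0,233.5),(455.8,231.1),(199.2,235.5),(450.8,233))"; python3 -m creep '[[0.05,0,-0.005,0],[0.05,0,-0.005,0],[0,0,0,0],[0,0,0,0]]';python3 - <<'E'
from h import *
s=sense(); p=s["tcp_pos"]; print(p,yaw_tool(s["ee_rot"]),s["wrist_force"],tojig(p,(652.7,-33.5,-.107)),s["ft_torque"])
E
```

```text
[[1.1, 59.5], [1.1, -58.9]] mid [1.1  0.29] len 118.4 yaw 0.04
[[-1.8, 59.1], [-1.6, -59.0]] mid [-1.67  0.04] len 118.2 yaw 0.09
time_s: 19.45
tcp_pos: [622.0, -30.3, 56.0]
ee_rot: [0.998, -0.058, -0.002, -0.0]
wrist_force: [-4.6, 1.4, -3.3]
opening: 23.2
[621.95211153 -30.26313273  55.95955112] -0.1157678066827217 [-4.64544337  1.36910314 -3.28890281] [[-30.91772435  -0.06539425]] [0.21599001 1.13226503 0.08951541]
```

```bash
python3 -m creep '[[0.04,0,0,0],[0.04,0,0,0],[0,0,0,0],[0,0,0,0]]';python3 - <<'E'
from h import *
s=sense(); p=s["tcp_pos"]; print(p,yaw_tool(s["ee_rot"]),s["wrist_force"],tojig(p,(652.7,-33.5,-.107)),s["ft_torque"])
im=grab_frame("wrist"); np.save("w_m.npy",im); 
o=np.hstack([cv2.resize(im[200:245,185:245],None,fx=6.5,fy=6.5,interpolation=cv2.INTER_CUBIC),cv2.resize(im[200:245,410:470],None,fx=6.5,fy=6.5,interpolation=cv2.INTER_CUBIC)])
cv2.imwrite("pics/r_z.png",(255*(o/255.)**1.2).astype(np.uint8))
E
```

```text
time_s: 19.78
tcp_pos: [624.2, -30.5, 56.0]
ee_rot: [0.998, -0.058, -0.003, -0.0]
wrist_force: [-6.6, 1.5, -1.8]
opening: 23.0
[624.22139422 -30.51829591  55.9960616 ] -0.11572443894033381 [-6.5866793   1.51212683 -1.77114544] [[-28.63416938  -0.07674796]] [0.31123738 1.55655736 0.04922249]
```

View pics/r_z.png

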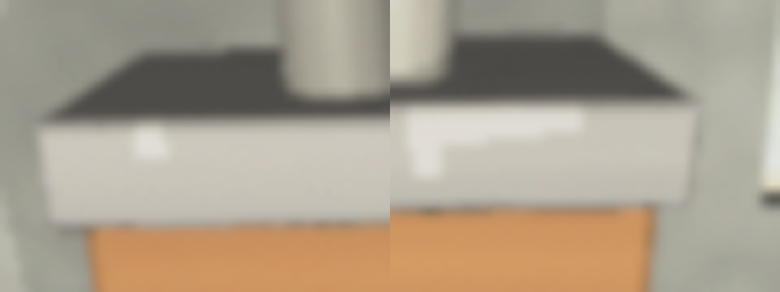

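```bash
python3 -m creep '[[0.015,0,0.015,0],[0,0,0.01,0],[0,0,0,0],[0,0,0,0]]';python3 - <<'E'
from h import *
s=sense(); p=s["tcp_pos"]; print(p,s["ee_rot"],s["wrist_force"],tojig(p,(652.7,-33.5,-.107)),s["ft_torque"])
E
```

```text
time_s: 20.17
tcp_pos: [625.3, -30.6, 55.9]
ee_rot: [0.998, -0.058, -0.002, -0.0]
wrist_force: [-8.2, 0.6, 3.3]
opening: 23.6
[625.2784063  -30.60247097  55.87376133] [ 9.98322631e-01 -5.78470260e-02 -2.37453555e-03 -8.72173177e-05] [-8.15448649  0.60932065  3.28618679] [[-27.57421285  -0.04755701]] [0.29021386 1.69902656 0.08544342]
```

```bash
python3 -m creep '[[0,0,0.01,0],[0,0,0,0],[0,0,0,0]]';python3 - <<'E'
from h import *
s=sense(); p=s["tcp_pos"]; print(p,R.from_quat(s["ee_rot"]).as_matrix()[:,2].round(4),s["wrist_force"],tojig(p,(652.7,-33.5,-.107)),s["ft_torque"])
im=grab_frame("wrist"); np.save("w_m.npy",im); 
o=np.hstack([cv2.resize(im[200:245,185:245],None,fx=6.5,fy=6.5,interpolation=cv2.INTER_CUBIC),cv2.resize(im[200:245,410:470],None,fx=6.5,fy=6.5,interpolation=cv2.INTER_CUBIC)])
cv2.imwrite("pics/s_z.png",(255*(o/255.)**1.2).astype(np.uint8))
o=cv2.resize(im[60:300,140:500],None,fx=2.2,fy=2.2,interpolation=cv2.INTER_CUBIC)
cv2.imwrite("pics/s_o.png",(255*(o/255.)**1.3).astype(np.uint8))
im=grab_frame("scene"); cv2.imwrite("pics/s_s.png",cv2.resize(im[170:350,240:480],None,fx=3.3,fy=3.3,interpolation=cv2.INTER_CUBIC))
E
```

```text
time_s: 20.42
tcp_pos: [625.3, -30.6, 55.8]
ee_rot: [0.998, -0.058, -0.002, -0.0]
wrist_force: [-9.0, 1.4, 5.8]
opening: 23.6
[625.25719015 -30.6427531   55.8033845 ] [-4.7e-03  5.0e-04 -1.0e+00] [-8.95992947  1.4479904   5.82475411] [[-27.59100569  -0.08987456]] [0.42728873 1.85624932 0.11014058]
```

View pics/s_z.png

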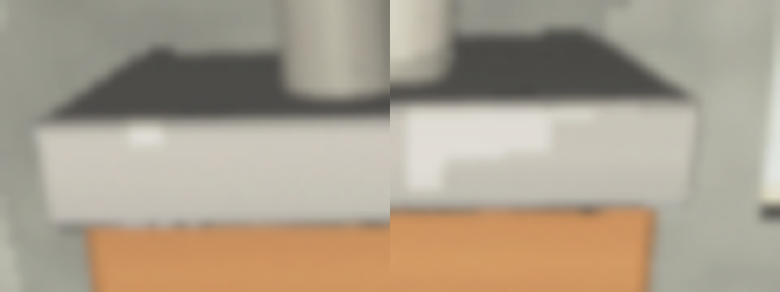

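View pics/s_o.png

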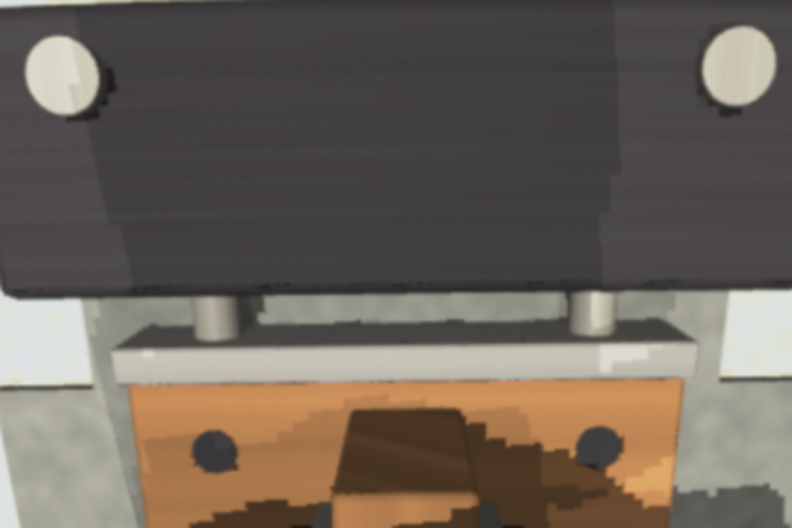

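View pics/s_s.png

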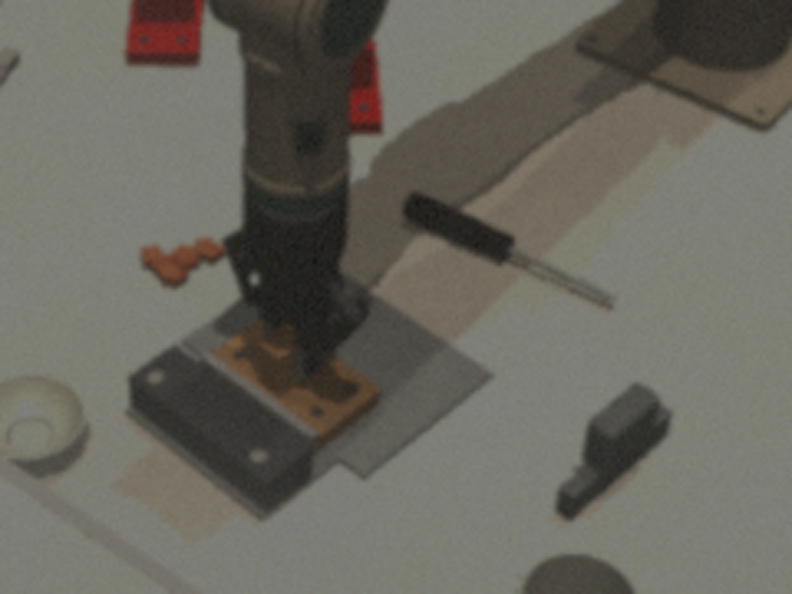

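```bash
python3 -c "
from meas import *
meas((192.4,234.2),(456.2,231.2),(198.9,235.7),(450.4,233.0))
ci=camera_info('wrist'); j=(652.7,-33.5,-.107); f=lambda u,v:(140+u/2.2-.27,60+v/2.2-.27)
P=tojig(ray(ci,[f(215,451),f(600,446)],22),j); print('holes',P,P.mean(0),-np.degrees(np.arctan2(P[0,0]-P[1,0],P[0,1]-P[1,1])))
print('board',tojig(ray(ci,[f(40,387),f(750,378)],4),j))
print('hous',tojig(ray(ci,[f(15,298),f(788,288)],40),j))
print('rear bottom fence')
"; python3 -m creep '[[0,0,0,0],[0,0,0,0],[0,0,0,0],[0,0,0,0],[0,0,0,0]]';python3 - <<'E'
from h import *
s=sense(); p=s["tcp_pos"]; print(p,s["wrist_force"],tojig(p,(652.7,-33.5,-.107)),s["ft_torque"],s["joint_vel"].round(4))
E
```

```text
[[7.4, 59.7], [7.7, -59.1]] mid [7.55 0.33] len 118.8 yaw 0.16
[[4.8, 59.2], [5.0, -58.9]] mid [4.91 0.18] len 118.1 yaw 0.12
holes [[-10.0461606   42.26713639]
 [ -9.63103843 -41.98985352]] [-9.83859951  0.13864143] 0.282285850986645
board [[ -0.57371864  88.37121407]
 [  0.1329289  -81.91478232]]
hous [[ 27.62798014  71.40468981]
 [ 28.16819811 -69.32662123]]
rear bottom fence
time_s: 20.93
tcp_pos: [625.2, -30.6, 55.8]
ee_rot: [0.998, -0.058, -0.002, -0.0]
wrist_force: [-8.2, 0.7, 6.1]
opening: 23.5
[625.23869056 -30.6276916   55.80594629] [-8.24735035  0.70214656  6.08041579] [[-27.61100799  -0.07687488]] [0.36240162 1.80105692 0.06713097] [ 0.0012  0.0004 -0.0019 -0.0028 -0.0011  0.0005  0.0003]
```

```bash
python3 -c "
from cell import *
print(sign_off())"
```

```text
the job is handed in; nothing more can be done
None
```

The job is done and handed in at about 21 s. The arm is still holding the block against the fence.

- **Chips:** I wiped all four off the right side of the board with the scraper in one pass. The top and wrist pictures showed the board clear.
- **Scraper:** it stands upright on the shelf, left of the jig and off the board.
- **Block:** it lies on the board, pressing down with about 6 N.
    - **Fit to the fence:** it looks square to the fence within about 0.2° and its ends line up within about 0.3 mm, as measured in the wrist picture.
    - **Fence travel:** the fence is about 8.2 mm in, also from the wrist picture. Going by the arm's own position it would be about 8.7 mm.
    - **Push:** the wrist force read 8 to 9 N and was steady. Some of it is friction with the board.

**What went wrong:** just short of the fence the block stuck on the board, at about 21 N down and 11 N back. I eased it up slightly, it came free, and the push then went smoothly.

**Small disagreement:** the tool leans about 0.3° under the push, so the hand reads about 0.3 mm higher than when the block first touched the board. The downward force shows it is in contact.

The other things appear unmoved in the pictures.

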